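Push a sample jar up the reader's loading ramp and hold it in

TASK

The closed sample jar lies on its side at the foot of the sample reader's loading chute. With the fingers behind it, push it slowly and gently up the ramp, without gripping or lifting it and without letting it run away back down, until it has pushed the sprung stop plate at the top in all or nearly all the way, and finish while still holding it there with the plate pressed in. Leave the two standing jars and the mouse alone.

Things in the scene. Friction and masses are not known exactly. Their poses are not given: they have to be found in the camera images.
- reader: Fixed sample reader with a chute. Origin on the desk (z = 0) under the chute's centre line; x points level along the chute to its high end (very roughly the robot's left; yaw varies), y across, z up. Along x in mm: end lip at -152 (10 high, 4 thick), level apron -150 to -50 (floor 6 above the desk), ramp, cream box 170 to 305 (250 wide, top at 104).
- ramp: The chute's ramp, fixed to the reader, rising at 9 degrees (0.157 rad). Origin mid-width where its deck meets the apron floor (reader x -50, z 6 mm); x points up the slope, z out of the deck, y across. Deck surface z = 0, x 0 to 226 mm. Side rails of apron and ramp: inner faces at y +-60 mm, 12 mm above floor or deck.
- jar: White jar, grey cap, lying across the chute at rest, centre 25 to 65 mm before the ramp's foot. Diameter 64, length 110 mm (cap: last 24 mm at +y, diameter 62), about 0.25 kg. Origin on its axis (jar's y) at mid-length, 32 mm above the floor; x, z turn as it rolls. Rolls back if not held. Touches the plate at ramp x 158 mm (170: plate fully in). Limits: 30 N from the fingers, 0.3 m/s.
- plate (a joint): Travel of the sprung stop plate at the top of the ramp along ramp x, in m: 0 = out at rest, 0.012 = fully in. Spring force about 3 N at 0 rising to 8 N fully in; it comes back out when released. It counts as pressed in from 0.008.
- plate_face (a point): Centre of the steel stop plate's face that the jar meets, 32 mm above the deck; moves with the plate. Plate 96 mm wide, 8 mm thick, from 7 to 55 mm above the deck, square to the deck, face at ramp x 190 mm when out.
- tall_jar: Bystander: a jar standing upright on the desk beyond the low end of the chute, 66 mm diameter, 115 mm high; origin at the centre of its underside.
- small_jar: Bystander: a small jar standing upright on the desk beside the chute, 48 mm diameter, 55 mm high; origin at the centre of its underside.
- mouse: Bystander: a black computer mouse beside the ramp, 105 x 60 x 26 mm; origin at the centre of its underside.
There are look-alikes about, which are no part of the job. Leave any pink or yellow look-alike of the jar alone.

How it is judged (in metres and radians):
On the way, in this order (a step that is already met when the one before it is completed fails the run):
1. the jar has been pushed by the fingers onto the lower half of the ramp (x of jar in the frame of ramp between 0.04 and 0.13 m and contact force between the fingers and jar above 0.05 N and value of joint plate below 0.004 m).
2. the jar has pushed the stop plate in (value of joint plate above 0.008 m and x of jar in the frame of ramp above 0.163 m), for 0.1 s.
At the end, for the whole second after the job is handed in: For the last second the fingers hold the jar (more than 1 N on it) against the stop plate with the plate at least 8 mm in, the jar lying on the ramp deck (axis 32 mm above it within 6 mm), square to the ramp within 0.15 rad and at rest (under 0.03 m/s) (all of step 2 and z of jar in the frame of ramp between 0.026 and 0.038 m and angle between the y axis of jar and the y axis of ramp, either way round below 0.15 rad and linear speed of jar below 0.03 m/s and contact force between the fingers and jar above 1 N); the arm keeps its last pose, push and grip.
It fails at once if the jar is lifted more than about 10 mm off the apron or the ramp ((x of jar in the frame of ramp below 0 m and z of jar in the frame of reader above 0.05 m) or (x of jar in the frame of ramp above -0.001 m and z of jar in the frame of ramp above 0.042 m)).
It fails at once if the jar runs away or is knocked: faster than 0.3 m/s (linear speed of jar above 0.3 m/s).
It fails at once if the fingers press or grip the jar harder than 30 N (contact force between the fingers and jar above 30 N).
It fails at once if a standing jar or the mouse is moved more than 20 mm or tipped (distance of any of tall_jar, small_jar, mouse from where it was at the start of the episode above 0.02 m or angle between any of tall_jar, small_jar, mouse's own z axis and vertical above 0.3 rad).
It also fails if it takes over 38 s, if anything falls off the work surface, if the arm or the gripper's body presses on something with over 40 N, if the wrist force passes 120 N, or if a joint passes its speed limit or range.

ROBOT

A 7-joint arm with a two-finger parallel gripper is mounted at the origin on the work surface. World frame = base frame: x ahead of the robot, y to its left, z up, the work surface at z = 0. Lengths are in mm, angles in rad, forces in N, time in s.
With the tool pointing down it reaches from about 425 to 975 mm from the base axis. Payload 16.7 kg.
Tool frame: the origin (TCP) lies at the very end of the fingers, on their centre line; the grasp point (between the pads) lies 19 mm behind it; z points along the fingers, y is the line along which they close (so a half turn about z gives the same grasp; the last joint's range is limited). The gripper opens to 85 mm and grips with 20 to 120 N. Pads are 22 mm wide; open, the fingers measure 114 mm over their backs; the gripper's body (76 mm by 85 mm) begins 54 mm behind the grasp point. The pads swing forward as they close: fully open they stand 13 mm farther back than shut.
Start: joints at [1.107, 0.426, 0.074, 1.606, -0.034, 1.111, -0.067], TCP at [208.324, -642.01, 231.302] pointing down, gripper open.
Joint ranges: [-2.85, 2.85], [-0.5, 2.14], [-1.23, 1.37], [0.21, 2.46], [-1.02, 4.16], [0.16, 2.05], [-2.73, 2.73]. Speed limits (rad/s): [1.89, 1.89, 2.39, 2.39, 3.01, 3.01, 3.01].

INTERFACE

Orientations are given as a unit quaternion [w, x, y, z].
In Python, from rig import env gives the robot as it stands.
- The arm moves only by the tool step_arm, never from a script. Its argument "targets" is a list that holds one entry, the list of rows, each a list of 4 numbers: the shift along the world's x, y, z normalised to -1 to 1, where 1 is 0.8 m, then the turn about the world's z normalised to -1 to 1, where 1 is 2 rad. In form: [[[tx, ty, tz, twist], ...]]. A call has exactly 5 rows; each row is the pose to reach, as a shift and turn from the pose commanded when the call began; what a row does not reach only later rows make up. A row lasts 1/8 s, in which the tool goes at most 62.5 mm and 10.7 degrees, less where a joint would pass 70% of its speed; a pose out of reach is approached as far as the arm can. A call with a number of a shift or a turn outside -1 to 1 is refused whole. A call with a gripper value outside its range is refused whole. "grip" is the opening, from 0 (shut) to 1 (fully open), set as the call begins (left out, the last holds). The fingers move at their own pace and stop on an object; "squeeze" is the grip in N (left out, the last holds). Time passes only in rows, so rows that repeat a pose let the fingers close, or fill a call up. It gives the time, the measured TCP pose, the force, the opening and the grip force at its end, in the units of the state.
- env.state(): the state, without advancing time (a new reading comes with each control period).
- env.read_camera(name): name is "side" or "top" or "wrist"; returns a dict with "frame" (480x640x3 uint8, red, green, blue), "depth" (480x640 float32, mm along the optical axis (not along the pixel's ray), 0 where there is no reading), "fov_y" (degrees; the focal length in pixels is half the picture's height over the tangent of half this angle, whatever the lens; pixels are square), "cx", "cy" (the principal point, pixels), "dist" ([k1, k2, p1, p2, k3] as OpenCV has them; the pictures are not rectified), "R" (3x3) and "t" (3): a world point X has camera coordinates R X + t. Camera axes: x right, y down, z forward; pixel columns grow to the right and rows downward; lengths in mm; the calibration is good to about 2 mm. A picture is of the moment at which its call begins.
- env.sign_off(): hands the job in; it is judged then, once.
The state is a dict: "clock": time; "joints": joint angles; "dq": joint speeds; "tau": joint torques, N m; "eef_pos": TCP position; "orientation": TCP orientation; "force": force on the tool from outside, world axes, zero at the start; "moment": the same for the moment, N m; "finger_gap": finger opening in mm; "gripper_force": force on a finger pad.
Only numpy, scipy, OpenCV 4.12 (cv2) and the standard library are available. Lean on these libraries where they do the work, as an engineer would, in place of code of your own. Each camera call takes 0.05 s, during which the arm holds its last target. There are 200 camera calls.

## Working session

There is one attempt and no reset: what is moved stays moved. The work goes in short steps, Python scripts to look and compute and a tool call to move; the robot and the scene stay as the last step left them, time stands still between calls to the robot, and variables do not carry over. Pictures are saved under pics/ and viewed, at most 10 in all, crops included, and the job is handed in when it is done.

Besides the shell and the picture viewer there is one more tool, called by a JSON object that holds its "fn" and its "kwargs", one argument or row to a line. step_arm: Moves the arm, as the interface text tells. Its arguments: {"type":"object","properties":{"targets":{"type":"array","items":{"type":"array","items":{"type":"array","items":{"type":"number"}}}},"grip":{"type":"number"},"squeeze":{"type":"number"}},"required":["targets"]}

```bash
mkdir -p pics; cat > h.py <<'E'
import numpy as np, cv2
from rig import env
def cam(n):
    c=env.read_camera(n); f=240/np.tan(np.radians(c["fov_y"])/2)
    c["K"]=np.array([[f,0,c["cx"]],[0,f,c["cy"]],[0,0,1.]]); c["d"]=np.array(c["dist"],float)
    c["R"]=np.array(c["R"]);c["t"]=np.array(c["t"]);return c
def rays(c,uv):
    p=cv2.undistortPoints(np.array(uv,float).reshape(-1,1,2),c["K"],c["d"]).reshape(-1,2)
    return np.c_[p,np.ones(len(p))]
def pts(c,uv):
    uv=np.array(uv,int).reshape(-1,2); z=c["depth"][uv[:,1],uv[:,0]]
    return (rays(c,uv)*z[:,None]-c["t"])@c["R"]
def save(c,n): cv2.imwrite("pics/"+n,c["frame"][:,:,::-1])
E
python3 - <<'E'
from h import *
for n in("top","side"):
    c=cam(n); save(c,n+"1.png"); print(n,(-c["R"].T@c["t"]).round())
print(env.state())
E
```

```text
top [ 311.  -46. 1158.]
side [ 241. 1028.  728.]
{'clock': 0.1, 'joints': array([ 1.10749014,  0.42664891,  0.07383185,  1.60654785, -0.0341042 ,
        1.1108156 , -0.06712999]), 'dq': array([ 0.00059074, -0.0017832 , -0.00085429, -0.00195765, -0.00103348,
        0.00087293, -0.00013918]), 'tau': array([ 8.14919447e-03, -9.51533818e+01,  3.77137810e+00, -4.64404893e+01,
        1.96688552e-02,  6.65368658e-03, -6.30309364e-05]), 'eef_pos': array([ 208.23218315, -641.68227682,  230.6915664 ]), 'orientation': array([-5.67261867e-04,  9.87719242e-01,  1.56238159e-01, -1.23906264e-04]), 'force': array([ 0.44427413, -0.56707678, -0.47487112]), 'moment': array([-0.03668901,  0.05800758, -0.0085708 ]), 'gripper_force': 0.0, 'finger_gap': 85.61657858541777}
```

View pics/top1.png

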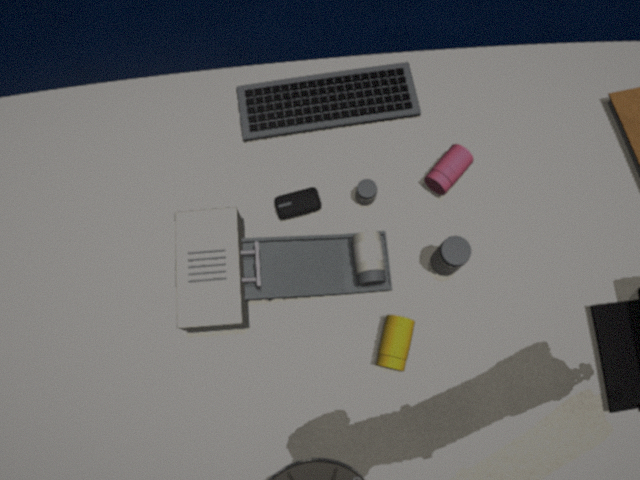

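View pics/side1.png

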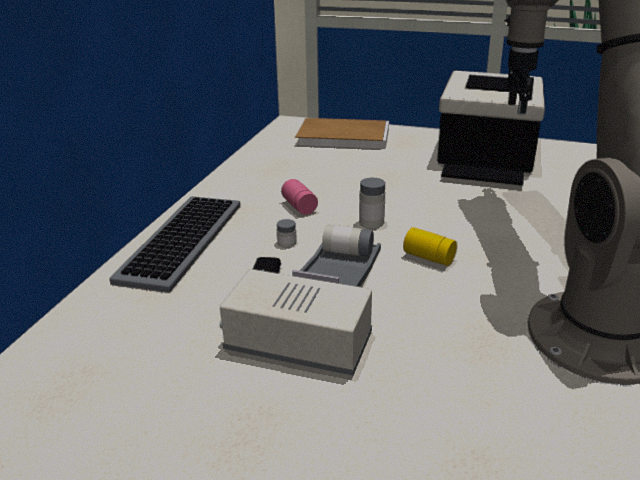

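Candidates in the top view: white jar with grey cap lying in the chute (369,258) is the one I want. The pink (449,169) and yellow (396,342) look-alikes, tall jar (451,254) and small jar (366,191) stay untouched. Side view: jar at (347,240) on the apron and box front at (297,320). Next I measure the reader and check in a close crop.

```bash
python3 - <<'E'
from h import *
c=cam("top")
vv,uu=np.mgrid[0:480,0:640]; uv=np.c_[uu.ravel(),vv.ravel()]
P=pts(c,uv).reshape(480,640,3); Z=P[...,2]
ok=c["depth"]>0
def reg(m,n):
    m=m.astype(np.uint8); k,l,s,ce=cv2.connectedComponentsWithStats(m)
    for i in range(1,k):
        if s[i,4]>60: 
            q=P[l==i]; r=cv2.minAreaRect(q[:,:2].astype(np.float32)); print(n,s[i,:5],'c',np.round(r[0],1),'sz',np.round(r[1],1),'ang',round(r[2],1),'z',q[:,2].min().round(),np.median(q[:,2]).round(1),q[:,2].max().round())
print("desk z",np.median(Z[380:460,60:200]))
reg(ok&(Z>92)&(Z<125),"top")
g=c["frame"].astype(int)
roi=np.zeros((480,640),bool); roi[225:300,335:395]=1
reg(ok&roi&(Z>45)&(Z<90),"jar")
roi=np.zeros((480,640),bool); roi[225:305,240:395]=1
br=g.sum(2)
reg(roi&(br<330),"deck")
j=P[225:300,340:395].reshape(-1,3); j=j[j[:,2]>45]; 
reg(ok&(Z>12)&(Z<40)&(uu>260)&(uu<335)&(vv<225),"mouse")
reg(ok&(Z>30)&(uu>350)&(uu<385)&(vv<208),"small")
cv2.imwrite("pics/crop.png",cv2.resize(c["frame"][210:350,165:485,::-1],None,fx=2.5,fy=2.5,interpolation=cv2.INTER_CUBIC))
E
```

```text
desk z 0.356833342731546
top [ 175  207   68  122 7545] c [559.4 176. ] sz [136.5 251.1] ang 89.2 z 92.0 104.0 111.0
top [439 236  32  32 790] c [ 536.9 -341.5] sz [62.  63.1] ang 36.6 z 92.0 114.5 120.0
jar [ 353  231   34   54 1423] c [ 554.  -167.8] sz [111.5  63.1] ang 1.0 z 45.0 65.1 77.0
deck [ 240  225  152   80 8196] c [479.5 -38.3] sz [342.4 330.4] ang 81.5 z -5.0 23.9 1158.0
mouse [ 261   71   74   67 4100] c [963.9 -46.6] sz [155.7 203.5] ang 3.4 z 12.0 22.9 33.0
mouse [ 274  187   48   33 1090] c [706.4 -22.9] sz [ 61.4 104.4] ang 10.1 z 13.0 24.7 34.0
small [356 179  22  23 392] c [ 711.9 -182. ] sz [46.3 46. ] ang 49.9 z 30.0 54.0 61.0
```

View pics/crop.png

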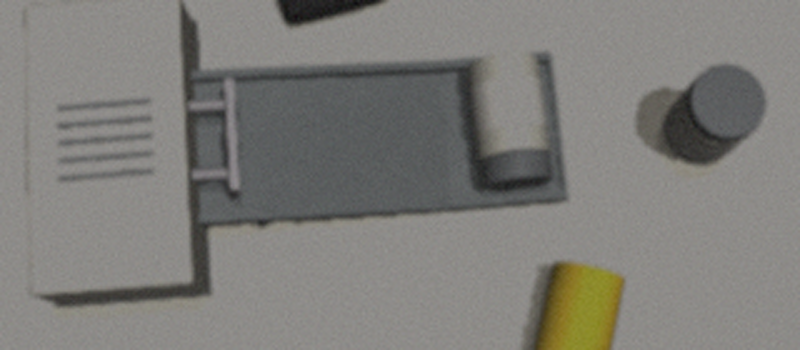

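Crop confirms: white body, grey cap at the bottom end (crop 515,165), lying on the low apron between the rails; plate bracket at crop (232,135). Refining the chute axis before moving.

```bash
cat > m.py <<'E'
from h import *
def grid(c):
    vv,uu=np.mgrid[0:480,0:640]; return pts(c,np.c_[uu.ravel(),vv.ravel()]).reshape(480,640,3)
def line(q,a): # robust fit coordinate 1-a as function of coord a
    p=np.polyfit(q[:,a],q[:,1-a],1)
    for _ in range(5):
        r=q[:,1-a]-np.polyval(p,q[:,a]); k=abs(r)<2*np.median(abs(r))+.5; p=np.polyfit(q[k,a],q[k,1-a],1)
    return p
E
python3 - <<'E'
from m import *
c=cam("top");P=grid(c);Z=P[...,2]
m=(Z>95)&(Z<112)
L=[];R=[]
for v in range(216,322):
    u=np.where(m[v,165:255])[0]+165
    L.append(P[v,u[0]]);R.append(P[v,u[-1]])
for n,q in(("far",L),("near",R)):
    p=line(np.array(q),0);print(n,np.degrees(p[0]),"y at x=556",np.polyval(p,556))
A=[];B=[]
for u in range(182,236):
    v=np.where(m[200:335,u])[0]+200
    A.append(P[v[0],u]);B.append(P[v[-1],u])
for q in(A,B):
    p=line(np.array(q),1);print("side dx/dy",np.degrees(p[0]),"x at y=176",np.polyval(p,176))
# chute outer edges via dark mask, ray onto z~18..: use depth-free edge in brightness
g=cv2.GaussianBlur(c["frame"],(5,5),0).astype(float).sum(2)
for nm,r0,r1,s in(("up",222,250,1),("dn",280,305,-1)):
    E=[]
    for u in range(275,345,2):
        col=g[r0:r1,u]; E.append((u,r0+.5+np.argmax(abs(np.diff(col)))))
    r=rays(c,E)@c["R"]; o=-c["R"].T@c["t"]; X=o+r*((20-o[2])/r[:,2])[:,None]
    p=line(X,1);print(nm,np.degrees(p[0]),"x at y=-60",np.polyval(p,-60), "at -100",np.polyval(p,-100))
# jar: axis from white silhouettes
jm=(Z>50)&(Z<75);jm[:, :345]=0;jm[:,392:]=0;jm[:225]=0;jm[300:]=0
q=P[jm];T=q[q[:,2]>62];p=line(T,0);print("jar axis deg",np.degrees(p[0]),"y at",np.polyval(p,555),"x",q[:,0].min(),q[:,0].max(),"top",np.percentile(q[:,2],98))
E
```

```text
far -1.0520745702065266 y at x=556 242.35466382679863
near -0.945673708569032 y at x=556 109.01893016518267
side dx/dy 0.9935906985541313 x at y=176 682.1605088061239
side dx/dy 0.11791805695330163 x at y=176 435.0537463138125
up 3.4623601637143815 x at y=-60 624.4539229158937 at -100 622.0367395260255
dn 1.9956244080176946 x at y=-60 484.4661273268816 at -100 483.07291866475873
jar axis deg 1.1332527703600077 y at -167.55630172543457 x 498.07676261802317 609.4340676418558 top 72.55022013051271
```

{"fn": "step_arm", "kwargs": {
  "targets": [
    [[0.215, 0.259, -0.05, 0.31], [0.429, 0.517, -0.1, 0.62], [0.429, 0.517, -0.1, 0.62], [0.429, 0.517, -0.1, 0.62], [0.429, 0.517, -0.1, 0.62]]
  ],
  "grip": 0.5
}}

```text
clock: 0.82
eef_pos: [406.7, -402.5, 185.2]
orientation: [0.0, 0.809, 0.588, -0.0]
force: [1.1, -0.7, 0.2]
finger_gap: 42.7
gripper_force: 0.0
```

{"fn": "step_arm", "kwargs": {
  "targets": [
    [[0.06, 0.073, 0, 0.07], [0.12, 0.145, 0, 0.14], [0.18, 0.217, 0, 0.148], [0.18, 0.217, 0, 0.148], [0.18, 0.217, 0, 0.148]]
  ]
}}

```text
clock: 1.45
eef_pos: [551.5, -227.2, 185.2]
orientation: [-0.0, 0.714, 0.7, 0.001]
force: [-0.2, -0.3, 0.7]
finger_gap: 42.8
gripper_force: 0.0
```

{"fn": "step_arm", "kwargs": {
  "targets": [
    [[0, 0, -0.06, 0], [0, 0, -0.12, 0], [0, 0, -0.17, 0], [0, 0, -0.201, 0], [0, 0, -0.201, 0]]
  ]
}}

```text
clock: 2.08
eef_pos: [548.0, -230.9, 22.9]
orientation: [-0.002, 0.716, 0.698, -0.001]
force: [-0.0, -0.1, 0.4]
finger_gap: 42.8
gripper_force: 0.0
```

```bash
python3 - <<'E'
from h import *
c=cam("side"); cv2.imwrite("pics/s2.png",cv2.resize(c["frame"][130:300,230:430,::-1],None,fx=3.5,fy=3.5,interpolation=cv2.INTER_CUBIC))
print(env.state()["eef_pos"],env.state()["force"],c["R"][2])
E
```

```text
[ 549.03689648 -231.0860804    24.33423943] [ 0.29429358  0.66982977 -0.15638126] [ 0.25523457 -0.83365973 -0.48976196]
```

View pics/s2.png

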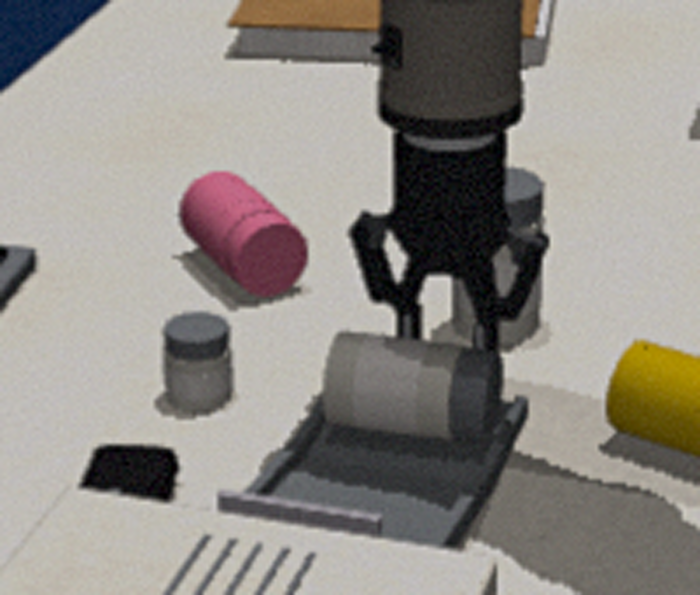

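The side crop shows both fingers standing behind the jar, at crop (410,320) and (487,325), clear of the lip; jar undisturbed. Easing up to contact.

{"fn": "step_arm", "kwargs": {
  "targets": [
    [[0.002, 0.008, 0, 0], [0.004, 0.014, 0, 0], [0.004, 0.019, 0, 0], [0.004, 0.023, 0, 0], [0.004, 0.027, 0, 0]]
  ]
}}

```text
clock: 2.75
eef_pos: [552.9, -208.7, 24.6]
orientation: [0.0, 0.715, 0.699, -0.0]
force: [-0.1, -0.2, -0.6]
finger_gap: 42.6
gripper_force: 0.1
```

{"fn": "step_arm", "kwargs": {
  "targets": [
    [[0.0, 0.005, 0, 0], [0.0, 0.01, 0, 0], [0.0, 0.015, 0, 0], [0.0, 0.02, 0, 0], [0.0, 0.025, 0, 0]]
  ]
}}

```text
clock: 3.38
eef_pos: [552.9, -188.7, 24.5]
orientation: [-0.0, 0.715, 0.699, -0.0]
force: [-0.0, 0.0, -0.5]
finger_gap: 43.2
gripper_force: 0.0
```

```bash
cat >> m.py <<'E'
O=np.array([554.5,-61.7,0.]);yw=np.radians(89.0);ex=np.array([np.cos(yw),np.sin(yw),0]);ey=np.array([-np.sin(yw),np.cos(yw),0])
a=np.radians(9);rx=np.cos(a)*ex+np.sin(a)*np.array([0,0,1]);rz=-np.sin(a)*ex+np.cos(a)*np.array([0,0,1]);RO=O-50*ex+[0,0,6]
def jar(n="top"):
    c=cam(n);P=grid(c).reshape(-1,3);ok=(c["depth"]>0).ravel()
    q=P-RO; r=np.c_[q@rx,q@ey,q@rz]
    s=env.state(); t=s["eef_pos"]-RO; t=np.array([t@rx,t@ey,t@rz])
    k=ok&(abs(r[:,1])<58)&(r[:,0]>-110)&(r[:,0]<192)&(r[:,2]>52)&(r[:,2]<85)&(c["frame"].reshape(-1,3).sum(1)>240)
    w=r[k]
    print("clk",s["clock"],"tcp ramp",t.round(1),"F",s["force"].round(1),"n",k.sum())
    if k.sum()>30: print("jar x med",np.median(w[:,0]).round(1),"range",np.percentile(w[:,0],[3,97]).round(1),"y",np.percentile(w[:,1],[2,98]).round(1),"z",np.percentile(w[:,2],[50,95]).round(1),"skew",np.polyfit(w[:,1],w[:,0],1)[0].round(3))
    return c,r
E
python3 -c "
from m import *
c,r=jar()
cv2.imwrite('pics/t3.png',cv2.resize(c['frame'][200:320,170:410,::-1],None,fx=3,fy=3))"
```

```text
clk 3.425 tcp ramp [-72.5  -0.6  30.2] F [ 0.2  1.2 -0.3] n 697
jar x med -16.6 range [-38.5 190.9] y [-53.2  27.1] z [65.9 70.8] skew 0.17
```

View pics/t3.png

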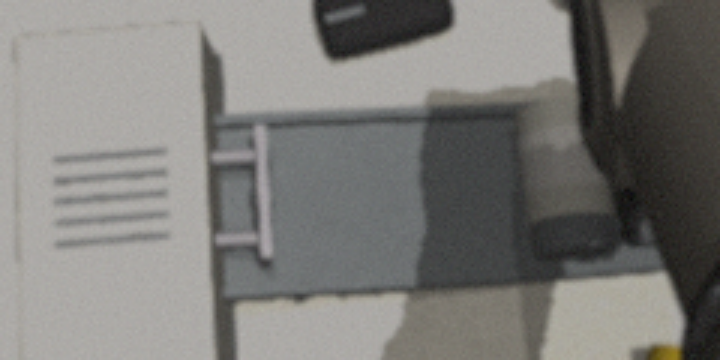

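The top crop shows the jar at crop (570,180), square-ish, touching the fingers and moved about 25 mm toward the ramp. Continuing.

{"fn": "step_arm", "kwargs": {
  "targets": [
    [[0.0, 0.006, 0, 0], [0.0, 0.012, 0, 0], [0.0, 0.018, 0, 0], [0.0005, 0.024, 0, 0], [0.0005, 0.03, 0.0, 0]]
  ]
}}

```text
clock: 4.05
eef_pos: [553.3, -164.6, 24.5]
orientation: [-0.0, 0.715, 0.699, 0.0]
force: [0.1, -0.8, 0.8]
finger_gap: 42.9
gripper_force: 0.1
```

{"fn": "step_arm", "kwargs": {
  "targets": [
    [[0.0, 0.006, 0, 0], [0.0, 0.012, 0.001, 0], [0.0, 0.018, 0.002, 0], [0.0005, 0.024, 0.003, 0], [0.0005, 0.03, 0.004, 0]]
  ]
}}

```text
clock: 4.68
eef_pos: [553.8, -140.7, 27.9]
orientation: [0.0, 0.715, 0.699, 0.0]
force: [-0.4, -2.1, 0.8]
finger_gap: 42.6
gripper_force: 0.9
```

{"fn": "step_arm", "kwargs": {
  "targets": [
    [[0.0, 0.006, 0.001, 0], [0.0, 0.012, 0.002, 0], [0.0, 0.018, 0.003, 0], [0.0005, 0.024, 0.004, 0], [0.0005, 0.03, 0.005, 0]]
  ]
}}

```text
clock: 5.3
eef_pos: [554.2, -116.6, 31.7]
orientation: [-0.0, 0.715, 0.699, 0.0]
force: [0.0, -1.8, 0.5]
finger_gap: 42.8
gripper_force: 0.9
```

```bash
python3 -c "
from m import *
c,r=jar()
c,r=jar('side')
cv2.imwrite('pics/s4.png',cv2.resize(c['frame'][130:300,230:430,::-1],None,fx=3.5,fy=3.5))"
```

```text
clk 5.35 tcp ramp [ 0.  -0.6 26.1] F [-0.3  1.5  0.3] n 404
jar x med 59.4 range [ 42.4 191.4] y [-50.4  30.3] z [59.5 66. ] skew 0.046
clk 5.4 tcp ramp [-0.3 -0.6 26.1] F [-0.4  0.5 -0.7] n 346
jar x med 60.1 range [ 14.7 191.1] y [-55.   42.8] z [58.5 71.5] skew 0.179
```

View pics/s4.png

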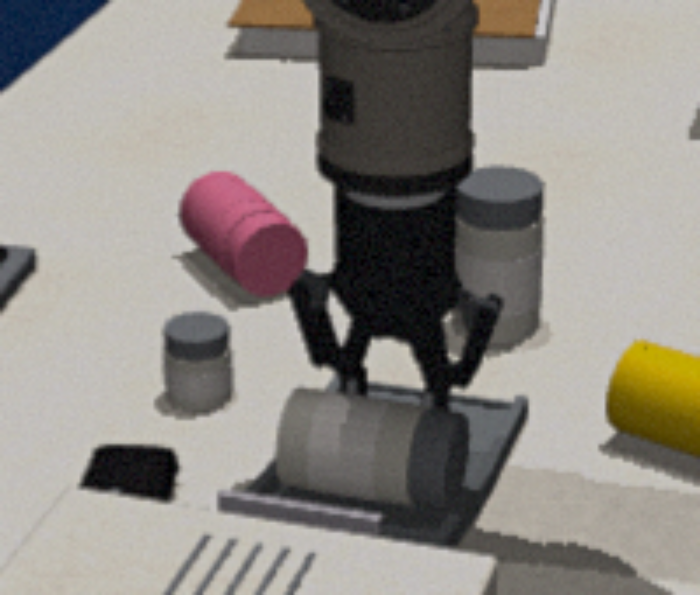

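The side crop shows the jar at crop (370,445), on the ramp deck between the rails, with both fingers behind it; bystanders unchanged.

{"fn": "step_arm", "kwargs": {
  "targets": [
    [[0.0, 0.006, 0.001, 0], [0.0, 0.012, 0.002, 0], [0.0, 0.018, 0.003, 0], [0.0005, 0.024, 0.004, 0], [0.0005, 0.03, 0.005, 0]]
  ]
}}

```text
clock: 6.02
eef_pos: [554.6, -92.6, 35.8]
orientation: [-0.0, 0.715, 0.699, 0.0]
force: [0.1, -2.5, 0.8]
finger_gap: 43.0
gripper_force: 0.9
```

{"fn": "step_arm", "kwargs": {
  "targets": [
    [[0.0, 0.006, 0.001, 0], [0.0, 0.012, 0.002, 0], [0.0, 0.018, 0.003, 0], [0.0005, 0.024, 0.004, 0], [0.0005, 0.03, 0.005, 0]]
  ]
}}

```text
clock: 6.65
eef_pos: [555.0, -68.6, 39.8]
orientation: [-0.0, 0.715, 0.699, 0.0]
force: [0.8, -1.9, 0.7]
finger_gap: 42.8
gripper_force: 0.9
```

{"fn": "step_arm", "kwargs": {
  "targets": [
    [[0.0, 0.006, 0.001, 0], [0.0, 0.012, 0.002, 0], [0.0, 0.018, 0.003, 0], [0.0005, 0.024, 0.004, 0], [0.0005, 0.03, 0.005, 0]]
  ]
}}

```text
clock: 7.28
eef_pos: [555.4, -44.6, 43.8]
orientation: [0.0, 0.715, 0.699, 0.0]
force: [0.6, -1.6, 1.9]
finger_gap: 43.1
gripper_force: 0.9
```

```bash
python3 -c "
from m import *
c,r=jar()"
```

```text
clk 7.325 tcp ramp [73.  -0.6 26.8] F [-0.1  1.2 -0.2] n 86
jar x med 137.6 range [128.6 191.7] y [-36.4  40.9] z [56.3 61.3] skew -0.183
```

{"fn": "step_arm", "kwargs": {
  "targets": [
    [[0.0, 0.006, 0.001, 0], [0.0, 0.012, 0.002, 0], [0.0, 0.018, 0.003, 0], [0.0005, 0.024, 0.0035, 0], [0.0005, 0.03, 0.0045, 0]]
  ]
}}

```text
clock: 7.95
eef_pos: [555.7, -20.6, 47.3]
orientation: [-0.0, 0.715, 0.699, -0.0]
force: [-1.0, -1.8, 1.2]
finger_gap: 43.0
gripper_force: 0.9
```

{"fn": "step_arm", "kwargs": {
  "targets": [
    [[0.0, 0.003, 0.0005, 0], [0.0, 0.006, 0.001, 0], [0.0, 0.009, 0.0015, 0], [0.0, 0.012, 0.002, 0], [0.0, 0.015, 0.0023, 0]]
  ]
}}

```text
clock: 8.57
eef_pos: [555.7, -8.8, 49.2]
orientation: [-0.0, 0.715, 0.699, -0.0]
force: [-1.1, -1.8, 1.3]
finger_gap: 42.9
gripper_force: 0.9
```

```bash
python3 -c "
from m import *
c,r=jar()
cv2.imwrite('pics/t5.png',cv2.resize(c['frame'][200:320,170:410,::-1],None,fx=3,fy=3))"
```

```text
clk 8.625 tcp ramp [108.8  -0.3  26.5] F [-0.3 -0.2  0.7] n 5
```

View pics/t5.png

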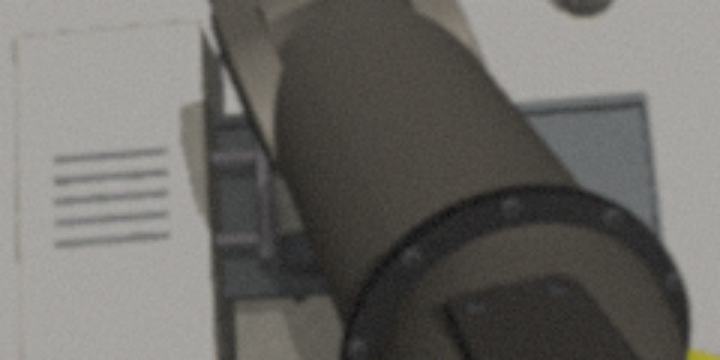

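The arm hides the jar from above, and the plate at crop (265,200) is still out. From here I go by force with small steps.

{"fn": "step_arm", "kwargs": {
  "targets": [
    [[0.0, 0.0015, 0.0002, 0], [0.0, 0.003, 0.0005, 0], [0.0, 0.0045, 0.0007, 0], [0.0, 0.006, 0.001, 0], [0.0, 0.0075, 0.0012, 0]]
  ]
}}

```text
clock: 9.25
eef_pos: [555.7, -3.4, 50.1]
orientation: [0.0, 0.716, 0.699, -0.0]
force: [1.2, -6.2, 0.8]
finger_gap: 42.8
gripper_force: 2.8
```

{"fn": "step_arm", "kwargs": {
  "targets": [
    [[0.0, 0.001, 0.0002, 0], [0.0, 0.002, 0.0003, 0], [0.0, 0.003, 0.0005, 0], [0.0, 0.004, 0.0006, 0], [0.0, 0.005, 0.0008, 0]]
  ]
}}

```text
clock: 9.88
eef_pos: [555.7, 0.2, 50.7]
orientation: [0.0, 0.716, 0.698, -0.0]
force: [0.5, -7.2, 0.2]
finger_gap: 42.8
gripper_force: 3.2
```

{"fn": "step_arm", "kwargs": {
  "targets": [
    [[0.0, 0.001, 0.0002, 0], [0.0, 0.002, 0.0003, 0], [0.0, 0.003, 0.0005, 0], [0.0, 0.004, 0.0006, 0], [0.0, 0.005, 0.0008, 0]]
  ]
}}

```text
clock: 10.5
eef_pos: [555.8, 4.0, 51.3]
orientation: [0.0, 0.716, 0.698, -0.0]
force: [1.6, -7.1, -0.8]
finger_gap: 42.7
gripper_force: 3.8
```

```bash
python3 -c "
from m import *
F=[]
c,r=jar()
for i in range(4):
    F.append(env.state()['force']); c2=cam('side')
print(np.mean(F,0))
cv2.imwrite('pics/t6.png',np.hstack([cv2.resize(c['frame'][220:320,225:295,::-1],None,fx=5,fy=5),cv2.resize(c2['frame'][210:310,260:350,::-1],None,fx=5,fy=5)]))"
```

```text
clk 10.55 tcp ramp [ 1.215e+02 -1.000e-01  2.670e+01] F [ 1.4 -7.5 -0.4] n 0
[ 1.3419463  -7.20451574 -0.35312427]
```

View pics/t6.png

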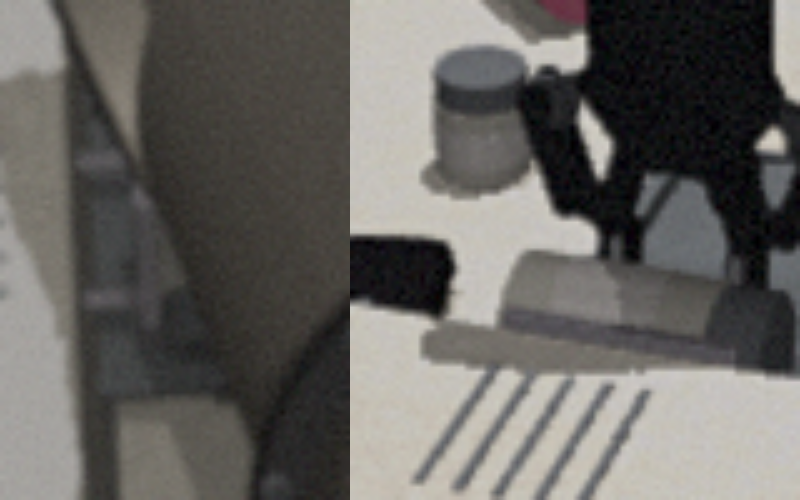

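The left view has the plate at about pixel 256, down from about 260.5, so roughly 8 mm in. The right view shows the jar flat against it, square and on the deck. I'll press further in fine steps.

{"fn": "step_arm", "kwargs": {
  "targets": [
    [[0.0, 0.001, 0.0001, 0], [0.0, 0.0015, 0.0002, 0], [0.0, 0.002, 0.0003, 0], [0.0, 0.0025, 0.0004, 0], [0.0, 0.0025, 0.0004, 0]]
  ]
}}

```text
clock: 11.38
eef_pos: [555.8, 5.9, 51.6]
orientation: [0.0, 0.716, 0.698, -0.0]
force: [0.5, -7.4, -0.7]
finger_gap: 42.7
gripper_force: 3.9
```

```bash
cat > pl.py <<'E'
from m import *
F=[];G=[]
for i in range(4):
    c=cam("top");s=env.state();F.append(s['force']);G.append(s['gripper_force']);
    row=c['frame'][258:276,235:275].astype(float).sum(2).mean(0) if i==0 else row+c['frame'][258:276,235:275].astype(float).sum(2).mean(0)
print(s['eef_pos'].round(1),np.mean(F,0).round(1),np.mean(G).round(2)); print((row/4).round())
E
python3 pl.py; python3 -c "
import cv2
f=cv2.imread('pics/top1.png')[258:276,235:275].astype(float).sum(2).mean(0);print(f.round())"
```

```text
[555.8   5.9  51.6] [ 1.4 -7.3 -0.3] 3.91
[349. 348. 344. 305. 235. 179. 161. 168. 178. 199. 206. 206. 202. 196.
 189. 186. 197. 216. 217. 199. 177. 170. 168. 160. 149. 142. 140. 144.
 148. 151. 154. 159. 162. 164. 168. 169. 173. 176. 177. 179.]
[417. 417. 419. 391. 298. 209. 179. 184. 224. 266. 285. 285. 287. 284.
 286. 287. 286. 275. 235. 197. 228. 322. 393. 396. 350. 285. 270. 281.
 283. 283. 287. 283. 283. 282. 284. 282. 283. 280. 280. 278.]
```

{"fn": "step_arm", "kwargs": {
  "targets": [
    [[0.0, 0.0005, 0.0001, 0], [0.0, 0.001, 0.0002, 0], [0.0, 0.0015, 0.0002, 0], [0.0, 0.0015, 0.0002, 0], [0.0, 0.0015, 0.0002, 0]]
  ]
}}

```text
clock: 12.2
eef_pos: [555.8, 7.0, 51.8]
orientation: [0.0, 0.716, 0.698, -0.0]
force: [2.7, -8.8, -0.2]
finger_gap: 42.6
gripper_force: 4.2
```

```bash
python3 pl.py
```

```text
[555.8   7.   51.8] [ 1.9 -8.5 -0.5] 4.18
[349. 350. 342. 304. 236. 177. 161. 166. 179. 198. 206. 205. 201. 193.
 185. 187. 209. 217. 206. 191. 174. 170. 162. 154. 145. 142. 142. 148.
 151. 157. 158. 162. 164. 169. 169. 172. 174. 177. 178. 179.]
```

{"fn": "step_arm", "kwargs": {
  "targets": [
    [[0.0, 0.0005, 0.0001, 0], [0.0, 0.001, 0.0002, 0], [0.0, 0.0015, 0.0002, 0], [0.0, 0.0015, 0.0002, 0], [0.0, 0.0015, 0.0002, 0]]
  ]
}}

```text
clock: 13.02
eef_pos: [555.8, 8.1, 52.0]
orientation: [0.0, 0.716, 0.698, -0.0]
force: [2.4, -9.4, -0.2]
finger_gap: 43.0
gripper_force: 4.5
```

```bash
python3 pl.py
```

```text
[555.8   8.1  52. ] [ 1.6 -9.  -0.2] 4.47
[348. 350. 343. 304. 234. 177. 163. 166. 180. 197. 204. 203. 197. 189.
 187. 201. 216. 211. 193. 173. 165. 164. 155. 147. 140. 142. 146. 150.
 155. 159. 162. 166. 167. 169. 172. 177. 175. 177. 179. 181.]
```

{"fn": "step_arm", "kwargs": {
  "targets": [
    [[0.0, 0.0004, 0.0001, 0], [0.0, 0.0008, 0.0001, 0], [0.0, 0.0012, 0.0002, 0], [0.0, 0.0012, 0.0002, 0], [0.0, 0.0012, 0.0002, 0]]
  ]
}}

```text
clock: 13.85
eef_pos: [555.8, 8.3, 52.0]
orientation: [0.001, 0.716, 0.698, -0.001]
force: [2.3, -12.4, -0.8]
finger_gap: 43.2
gripper_force: 6.4
```

```bash
python3 pl.py
```

```text
[555.8   8.3  52. ] [  2.3 -13.5  -1.4] 6.41
[348. 351. 342. 305. 233. 179. 163. 168. 178. 197. 204. 201. 196. 189.
 186. 198. 212. 209. 191. 169. 163. 159. 149. 143. 141. 144. 148. 152.
 154. 161. 163. 165. 169. 171. 174. 174. 176. 179. 180. 183.]
```

The plate is at its end stop: the force jumped to about 13 N with almost no further travel. That is well under 30 N and steady, so I'm handing in.

```bash
python3 -c "
from rig import env
print(env.state()['force'],env.state()['clock']);print(env.sign_off())"
```

```text
[  1.58148206 -13.17049158  -0.62406614] 14.05
the job is handed in; nothing more can be done
None
```

The jar was pushed up the ramp until the stop plate hit its end stop, and I handed the job in at 14 s with the fingers still holding it there at about 13 N; the hand-in gave no verdict.

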